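# Stand the fallen shaker back in the seasoning carrier and lift the carrier level

### The arm

A 6-joint arm with a two-finger parallel gripper is mounted at the origin on the work surface. World frame = base frame: x ahead of the robot, y to its left, z up, the work surface at z = 0. Lengths are in m, angles in rad, forces in N, time in s.
With the tool pointing down it reaches from about 0.35 to 0.975 m from the base axis. Payload 7.1 kg.
Tool frame: the origin (TCP) lies midway between the tips of the shut fingers; the grasp point (between the pads) lies 19 mm behind it; z points along the fingers, y is the line along which they close (so a half turn about z gives the same grasp; the last joint's range is limited). The gripper opens to 88 mm and grips with 3 to 60 N. Pads are 20 mm wide; open, the fingers measure 115 mm over their backs; the gripper's body (75 mm by 178 mm) begins 61 mm behind the grasp point.
Start: joints at [1.171, 0.423, 1.63, -0, 1.089, -0.019], TCP at [0.232, 0.58, 0.223] pointing down, gripper open.
Joint ranges: [-3, 3], [-0.9, 2.11], [0.09, 2.58], [-1.31, 4.45], [0.11, 2.69], [-2.54, 2.54]. Speed limits (rad/s): [2.39, 2.39, 3.01, 3.14, 3.14, 3.14].

### API

Orientations are given as a unit quaternion [w, x, y, z].
In Python, from bench import arm gives the robot as it stands.
- The arm moves only by the tool arm_command, never from a script. Its argument "moves" is text: rows parted by semicolons, each of 5 numbers parted by spaces: the shift along the world's x, y, z in mm, then the turn about the world's z in degrees, then the opening, from 0 (shut) to 1 (fully open). In form: dx dy dz twist gripper; .... A call has 1 to 20 rows; each row is the pose to reach, as a shift and turn from the pose commanded when the call began; what a row does not reach only later rows make up. A row lasts 1/8 s, in which the tool goes at most 62.5 mm and 10.7 degrees, less where a joint would pass 70% of its speed; a pose out of reach is approached as far as the arm can. A call with a gripper value outside its range is refused whole. The fingers move at their own pace and stop on an object; "grip_force" is the grip in N (left out, the last holds). Time passes only in rows, so rows that repeat a pose let the fingers close. It gives the time, the measured TCP pose, the force, the opening and the grip force at its end, in the units of the state.
- arm.sense(): the state, without advancing time (a new reading comes with each control period).
- arm.grab_frame(name): name is "scene" or "top"; returns the picture (420x560x3 uint8, red, green, blue); there is no depth.
- arm.calibration(name): a dict with "vfov" (degrees; the focal length in pixels is half the picture's height over the tangent of half this angle, whatever the lens; pixels are square), "cx", "cy" (the principal point, pixels), "k1" (the pictures are not rectified: a ray, as slopes to the right and down, at radius r is drawn at 1 + k1 r^2 times it, then the intrinsics apply), "cam_to_world" (4x4, takes a point from camera to world coordinates). Camera axes: x right, y down, z forward; pixel columns grow to the right and rows downward; lengths in m; the calibration is good to about 2 mm. A picture is of the moment at which its call begins. calibration takes no time and is no camera call.
- arm.close_job(): hands the job in; it is judged then, once.
The state is a dict: "t": time; "qpos": joint angles; "joint_velocities": joint speeds; "effort": joint torques, N m; "ee_pos": TCP position; "tool_rot": TCP orientation; "ft_force": force on the tool from outside, world axes, zero at the start; "torque": the same for the moment, N m; "gripper_width": finger opening in m; "grip_force": force on a finger pad.
Only numpy, scipy, OpenCV 4.12 (cv2) and the standard library are available. Lean on these libraries where they do the work, as an engineer would, in place of code of your own. Each camera call takes 0.05 s, during which the arm holds its last target. There are 200 camera calls.

### The job

One of the two seasoning shakers has been knocked out of its steel carrier and lies on the counter. Stand it gently upright in the empty place of the carrier without dropping it and let go of it, then take the carrier by its black grip and lift it, so that the counter under it can be wiped: the program finishes while still holding it by the grip, steady and level, at least 10 cm clear of the counter, with both shakers standing in their places. Leave everything else on the counter where it is.

Things in the scene. Friction and masses are not known exactly. Their poses are not given: they have to be found in the camera images.
- carrier: Bent-rod steel seasoning carrier, 190 mm long (x) by 72 wide (y), 163 tall, 0.42 kg, loose. Origin: centre of its underside; z up. An upright rod loop in its y-z plane (y = +-30 mm at the foot, +-52 at the top) bears a black grip. Empty place on its -x side, other shaker on its +x side. The empty side faces the robot (yaw within 0.45 rad).
- free_place (a point): Centre of the floor of the empty place, 60 mm from the carrier's middle towards its -x and 8 mm above its underside; axes as the carrier's. A square rail of 5 mm rod, its top 29 mm above the carrier's underside, surrounds the place: 58 x 58 mm inside, sides along the carrier's x and y.
- full_place (a point): Centre of the floor of the other place (same shape), 60 mm towards the carrier's +x, 8 mm above its underside; the other shaker stands here.
- handle (a point): Centre of the carrier's black grip, 150 mm above its underside: a straight bar along the carrier's y, 84 mm long, 18 mm thick (carrier's x), 26 mm high, with flat sides. Once both shakers are in place the centre of mass lies nearly under it.
- fallen_center (a point): The fallen shaker: square steel tin 46 x 46 x 83 mm plus a round black cap 41 mm across, 22 high: 105 mm in all, 0.11-0.23 kg. Point on its axis, half-way (52.5 mm from its base). z points from base to cap, x and y square to its flat sides. It lies on a flat side on the counter (axis 23 mm up), left of the carrier, cap pointing to the left or obliquely left, away from the carrier.
- standing_center (a point): The other shaker, the same tin, standing in the full place of the carrier; point half-way up its axis, 52.5 mm from its base, z towards its cap.
- knife_mid (a point): Bystander: butcher's knife lying flat on the left near the robot, 340 mm long, 20 mm high, black handle; the point is at about its middle, x towards the blade's tip.
- hatchet_mid (a point): Bystander: butcher's hatchet lying flat near the robot, handle 30 mm thick, 300 mm long, head 100 mm wide and 30 mm high at one end; the point is at the middle of the handle, x towards the head.
- bowl_mid (a point): Bystander: steel bowl, 136 mm across, 55 mm high, beyond the shakers; point on its axis 28 mm up.
- bottle_mid (a point): Bystander: clear plastic bottle standing to the right of the carrier, 64 mm across, 190 mm tall; point half-way up.
There are look-alikes about, which are no part of the job. Leave any orange look-alike of the part that bears fallen_center alone.

How it is judged:
On the way:
1. the fallen shaker stands upright in the empty place of the carrier, let go, while the carrier stands on the counter with the other shaker still in its place (horizontal distance between fallen_center and free_place below 0.016 m and distance between fallen_center and free_place below 0.06 m and angle between each of fallen_center, standing_center's own z axis and vertical below 0.12 rad and horizontal distance between standing_center and full_place below 0.016 m and distance between standing_center and full_place below 0.06 m and contact force between the fingers and fallen below 0.2 N and height (world z) of carrier below 0.01 m and linear speed of fallen below 0.05 m/s), for 0.3 s.
At the end, for the whole second after the job is handed in: Carrier over 100 mm above the counter, within 7 degrees of level, still (under 0.03 m/s, 0.15 rad/s), held by the fingers within 60 mm of its grip's centre, carried by nothing else; both shakers untouched in their places (within 16 mm, 0.2 rad of upright) (height (world z) of carrier above 0.1 m and angle between carrier's own z axis and vertical below 0.12 rad and linear speed of carrier below 0.03 m/s and angular speed of carrier below 0.15 rad/s and contact force between the fingers and carrier above 2 N and distance between the grasp point and handle below 0.06 m and horizontal distance between fallen_center and free_place below 0.016 m and distance between fallen_center and free_place below 0.06 m and angle between each of fallen_center, standing_center's own z axis and vertical below 0.2 rad and horizontal distance between standing_center and full_place below 0.016 m and distance between standing_center and full_place below 0.06 m and contact force between the fingers and fallen below 0.2 N and contact force between the fingers and standing below 0.2 N and contact force between carrier and knife below 0.3 N and contact force between carrier and hatchet below 0.3 N and contact force between carrier and bowl below 0.3 N and contact force between carrier and bottle below 0.3 N); the arm keeps its last pose, push and grip.
It fails at once if the fallen shaker is dropped: it moves at over 0.7 m/s with the fingers off it (linear speed of fallen above 0.7 m/s and contact force between the fingers and fallen below 0.05 N).
It fails at once if the carrier is tipped by more than 0.35 rad (20 degrees) (angle between carrier's own z axis and vertical above 0.35 rad).
It fails at once if a bystander (knife, hatchet, bowl, bottle) is moved more than 40 mm (distance of any of knife_mid, hatchet_mid, bowl_mid, bottle_mid from where it was at the start of the episode above 0.04 m).
It also fails if it takes over 58 s, if anything falls off the work surface, if the arm or the gripper's body presses on something with over 40 N, if the wrist force passes 120 N, or if a joint passes its speed limit or range.

## Working session

There is one attempt and no reset: what is moved stays moved. The work goes in short steps, Python scripts to look and compute and a tool call to move; the robot and the scene stay as the last step left them, time stands still between calls to the robot, and variables do not carry over. Pictures are saved under pics/ and viewed, at most 10 in all, crops included, and the job is handed in when it is done.

Besides the shell and the picture viewer there is one more tool, called after "Call:" as name(argument=value, ...) on one line, values as JSON. arm_command: Moves the arm, as the interface text tells. Its arguments: {"type":"object","properties":{"moves":{"type":"string"},"grip_force":{"type":"number"}},"required":["moves"]}

```bash
ls; mkdir -p pics; cat > h.py <<'E'
import numpy as np, cv2
from bench import arm
def ray(n,u,v):
    c=arm.calibration(n); f=210/np.tan(np.radians(c["vfov"])/2)
    K=np.array([[f,0,c["cx"]],[0,f,c["cy"]],[0,0,1.]])
    p=cv2.undistortPoints(np.array([[[u,v]]],float),K,np.array([c["k1"],0,0,0.]))[0,0]
    T=np.array(c["cam_to_world"]); return T[:3,3],T[:3,:3]@np.array([p[0],p[1],1])
def onz(n,u,v,z):
    o,d=ray(n,u,v); return o+d*(z-o[2])/d[2]
def tri(n1,p1,n2,p2):
    o,d=ray(n1,*p1); q,e=ray(n2,*p2)
    s=np.linalg.lstsq(np.c_[d,-e],q-o,rcond=None)[0]
    a,b=o+d*s[0],q+e*s[1]; return (a+b)/2,np.linalg.norm(a-b)
def proj(n,P):
    c=arm.calibration(n); f=210/np.tan(np.radians(c["vfov"])/2)
    T=np.linalg.inv(np.array(c["cam_to_world"])); p=T[:3,:3]@P+T[:3,3]; p=p[:2]/p[2]
    return p*(1+c["k1"]*(p@p))*f+[c["cx"],c["cy"]]
def grab(n,name):
    im=cv2.cvtColor(arm.grab_frame(n),cv2.COLOR_RGB2BGR); cv2.imwrite(f"pics/{name}.png",im); return im
E
python3 - <<'E'
from h import *
for n in("scene","top"):
    grab(n,n+"0"); c=arm.calibration(n); print(n,c["vfov"],c["k1"],np.round(c["cam_to_world"],3).tolist())
print(arm.sense())
E
```

```text
pics
scene 43.10655229316827 -0.050285750333262255 [[-0.478, 0.719, -0.505, 1.15], [0.878, 0.39, -0.277, 0.289], [-0.002, -0.576, -0.817, 1.132], [0.0, 0.0, 0.0, 1.0]]
top 57.59699011775902 0.009895013652236016 [[-0.024, -0.997, 0.073, 0.46], [-0.999, 0.021, -0.037, -0.028], [0.035, -0.074, -0.997, 0.957], [0.0, 0.0, 0.0, 1.0]]
{'t': 0.1, 'qpos': array([ 1.17096997e+00,  4.23713062e-01,  1.63058894e+00,  5.99447756e-06,
        1.08860717e+00, -1.90054181e-02]), 'joint_velocities': array([-0.00021152, -0.00167824, -0.00355795, -0.00017102, -0.00031389,
       -0.0003323 ]), 'effort': array([ 3.23370496e-04, -5.45617175e+01, -2.74326932e+01,  6.45268173e-02,
        1.88809651e-02,  2.80225080e-06]), 'ee_pos': array([0.23208897, 0.57978307, 0.22202118]), 'tool_rot': array([-1.39441736e-04,  1.89263288e-01,  9.81926155e-01, -6.43328734e-04]), 'ft_force': array([-0.06196863, -0.81768511,  0.30448389]), 'torque': array([ 0.03411181,  0.01881958, -0.01677063]), 'grip_force': 0.0, 'gripper_width': 0.08763960730090202}
```

View pics/scene0.png

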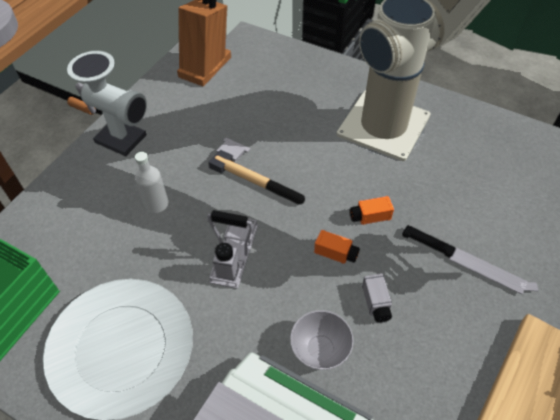

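View pics/top0.png

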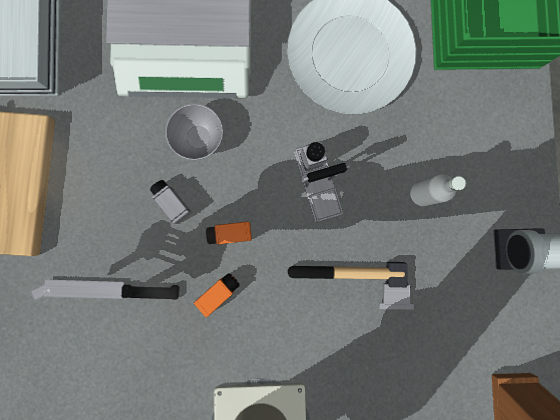

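```bash
python3 - <<'E'
from h import *
im=cv2.imread("pics/top0.png")
cv2.imwrite("pics/crop_top.png",cv2.resize(im[130:320,140:360],None,fx=3,fy=3,interpolation=cv2.INTER_CUBIC))
im=cv2.imread("pics/scene0.png")
cv2.imwrite("pics/crop_scene.png",cv2.resize(im[200:330,200:400],None,fx=4,fy=4,interpolation=cv2.INTER_CUBIC))
print(proj("top",np.array([.232,.58,.223])),proj("scene",np.array([.232,.58,.223])),proj("top",np.zeros(3)),proj("scene",np.zeros(3)))
E
```

```text
[-68.46790102 374.41345225] [604.83976823 210.83838209] [260.32828247 431.28863172] [382.14625493 125.50635559]
```

View pics/crop_top.png

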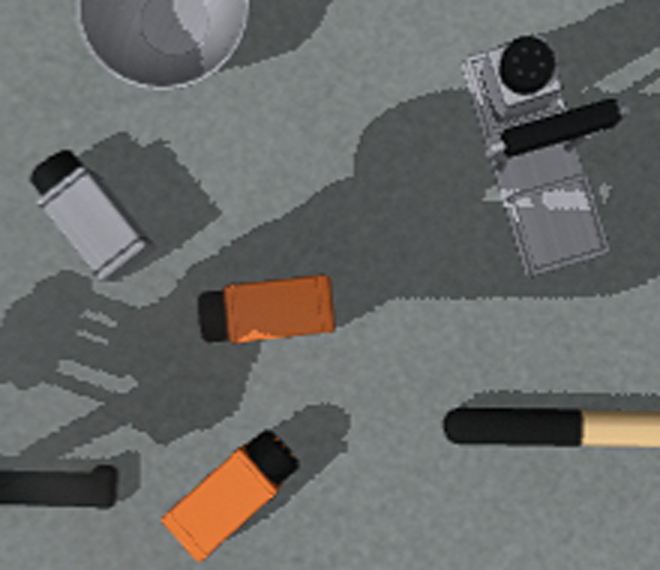

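View pics/crop_scene.png

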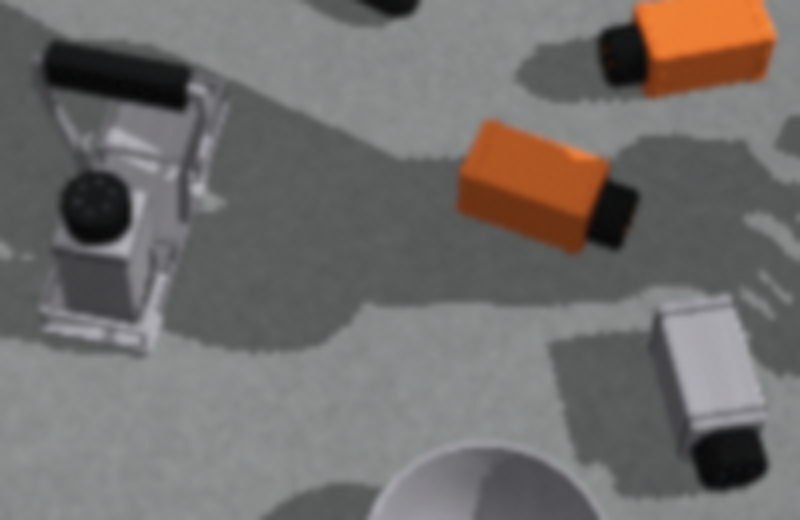

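```bash
cat >> h.py <<'E'
T=lambda x,y:((x+.5)/3-.5+140,(y+.5)/3-.5+130)
S=lambda x,y:((x+.5)/4-.5+200,(y+.5)/4-.5+200)
E
python3 - <<'E'
from h import *
r=lambda a:np.round(np.array(a)*1000,1)
tc=[T(38,205),T(84,168),T(148,241),T(104,279)]
P=[onz("top",*p,.046) for p in tc]; print("tin top",[r(p) for p in P])
sc=[S(690,430),S(766,412),S(730,296),S(655,310)]
# scene order: cap end / base end
Q=[onz("scene",*p,.046) for p in sc]; print("tin scene",[r(p) for p in Q])
rail=[onz("top",*T(*p),.029) for p in[(507,200),(580,178),(608,248),(532,273)]]
print("rail",[r(p) for p in rail],r(np.mean(rail,0)))
h=[onz("top",*T(*p),.158) for p in[(503,143),(620,112)]];print("handle top",[r(p) for p in h],r(np.mean(h,0)))
h=[onz("scene",*S(*p),.150) for p in[(45,65),(190,90)]];print("handle scene",[r(p) for p in h],r(np.mean(h,0)))
print("cap stand top",r(onz("top",*T(527,65),.113)),"scene",r(onz("scene",*S(96,198),.113)))
im=cv2.imread("pics/top0.png")
k=(im.max(2)<45).astype(np.uint8)
for n,(x0,y0,x1,y1),z in(("handle",(300,155,355,190),.15),("cap",(150,178,172,197),.023),("stcap",(303,140,330,163),.113)):
    m=np.zeros_like(k);m[y0:y1,x0:x1]=k[y0:y1,x0:x1]
    c=max(cv2.findContours(m,0,2)[0],key=cv2.contourArea);R=cv2.minAreaRect(c);print(n,R,r(onz("top",*R[0],z)))
E
```

```text
tin top [array([562.4, 243.2,  46. ]), array([591.1, 207.3,  46. ]), array([532.1, 157.5,  46. ]), array([502.8, 191.9,  46. ])]
tin scene [array([590.1, 211.1,  46. ]), array([559.3, 244.6,  46. ]), array([499.2, 197.7,  46. ]), array([528.7, 162.8,  46. ])]
rail [array([ 560.8, -129.9,   29. ]), array([ 577.7, -190.4,   29. ]), array([ 519.7, -211.4,   29. ]), array([ 500.7, -148.5,   29. ])] [ 539.7 -170.    29. ]
handle top [array([ 587.2, -114. ,  158. ]), array([ 607.8, -197.9,  158. ])] [ 597.5 -155.9  158. ]
handle scene [array([ 607.5, -194.4,  150. ]), array([ 583. , -112.8,  150. ])] [ 595.3 -153.6  150. ]
cap stand top [ 653.  -138.6  113. ] scene [ 651.3 -136.6  113. ]
handle ((326.5755920410156, 172.2393035888672), (9.836956977844238, 40.70292282104492), 72.47443389892578) [ 598.7 -156.6  150. ]
cap ((157.6810760498047, 186.18649291992188), (7.866796493530273, 16.027679443359375), 53.97262954711914) [593.6 237.2  23. ]
stcap ((315.5, 151.0), (18.0, 17.0), 90.0) [ 653.7 -139.   113. ]
```

Three look-alikes in the top view: a steel tin at (170,202), a dark-orange one at (230,232) and a bright-orange one at (216,295). The steel tin is the fallen shaker: it is bare metal, left of the carrier, and its cap points obliquely left. The crop confirms this. Both views agree on the tin (body centre about (546,202) mm, axis 39°) and on the carrier (grip about (597,-155), yaw 16°, free place about (539,-171)).

The tool can't tilt, so I'll grip the tin near its cap and swing it upright about its base edge.

Call:
arm_command(moves="336 -360 -100 -119 1;336 -360 -100 -119 1;336 -360 -100 -119 1;336 -360 -100 -119 1;336 -360 -100 -119 1;336 -360 -100 -119 1;336 -360 -100 -119 1;336 -360 -100 -119 1;336 -360 -100 -119 1;336 -360 -100 -119 1;336 -360 -100 -119 1;336 -360 -100 -119 1;336 -360 -100 -119 1;336 -360 -100 -119 1", grip_force=4)

```text
t: 1.85
ee_pos: [0.5682, 0.2203, 0.1226]
tool_rot: [0.0, 0.942, 0.336, -0.0]
ft_force: [-0.2, 0.5, 0.1]
gripper_width: 0.0878
grip_force: 0.0
```

```bash
python3 - <<'E'
from h import *
a=grab("top","top1"); b=grab("scene","scene1"); s=arm.sense(); print(s["qpos"],s["ee_pos"],s["tool_rot"])
f=lambda i:cv2.resize(i,None,fx=2.5,fy=2.5,interpolation=2)
cv2.imwrite("pics/c1.png",np.vstack([f(a[140:260,100:340]),f(b[210:330,240:480])]))
E
```

```text
[ 3.50355488e-01  5.26500543e-01  1.72965749e+00 -1.14187119e-05
  8.85428411e-01  1.23590671e+00] [0.5682177  0.22031135 0.12267717] [4.39599399e-06 9.41875623e-01 3.35961769e-01 3.13640827e-06]
```

View pics/c1.png

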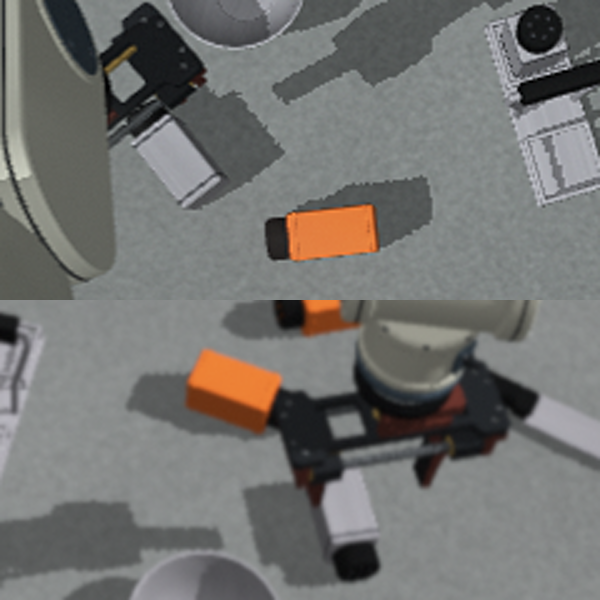

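The view shows the open fingers over the tin near its cap, with the closing line across the tin. Next I go down and close lightly.

Call:
arm_command(moves="0 0 -60 0 1;0 0 -100 0 1;0 0 -116 0 1;0 0 -116 0 1;0 0 -116 0 0.3;0 0 -116 0 0.3;0 0 -116 0 0.3;0 0 -116 0 0.3;0 0 -116 0 0.3", grip_force=6)

```text
t: 3.08
ee_pos: [0.5685, 0.2203, 0.007]
tool_rot: [0.0, 0.942, 0.335, 0.0]
ft_force: [-0.2, 0.3, 3.0]
gripper_width: 0.046
grip_force: 6.0
```

```bash
python3 - <<'E'
from h import *
d=np.array([.774,.633])
for t in range(0,91,10):
    a=np.radians(t); h=70*np.cos(a)-25*np.sin(a)-70; print(t,np.round(h*d),round(70*np.sin(a)+25*np.cos(a)-25))
E
```

```text
0 [0. 0.] 0
10 [-4. -3.] 12
20 [-10.  -8.] 22
30 [-17. -14.] 32
40 [-25. -21.] 39
50 [-34. -28.] 45
60 [-44. -36.] 48
70 [-54. -44.] 49
80 [-64. -52.] 48
90 [-74. -60.] 45
```

Call:
arm_command(moves="-4 -3 12 0 0.3;-7 -5 17 0 0.3;-10 -8 22 0 0.3;-13 -11 27 0 0.3;-17 -14 32 0 0.3;-21 -17 36 0 0.3;-25 -21 39 0 0.3;-29 -25 42 0 0.3;-34 -28 45 0 0.3;-39 -32 47 0 0.3;-44 -36 48 0 0.3;-49 -40 49 0 0.3;-54 -44 49 0 0.3;-59 -48 49 0 0.3;-64 -52 48 0 0.3;-69 -56 47 0 0.3;-74 -60 46 0 0.3;-74 -60 46 0 0.3")

```text
t: 5.32
ee_pos: [0.4937, 0.1599, 0.0525]
tool_rot: [-0.0, 0.942, 0.335, -0.0]
ft_force: [-0.6, -0.4, -1.3]
gripper_width: 0.0462
grip_force: 6.0
```

```bash
python3 - <<'E'
from h import *
a=grab("top","top2"); b=grab("scene","scene2")
f=lambda i:cv2.resize(i,None,fx=2.5,fy=2.5,interpolation=2)
cv2.imwrite("pics/c2.png",np.vstack([f(a[140:260,100:340]),f(b[190:310,240:480])]))
E
```

```text
(no output)
```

View pics/c2.png

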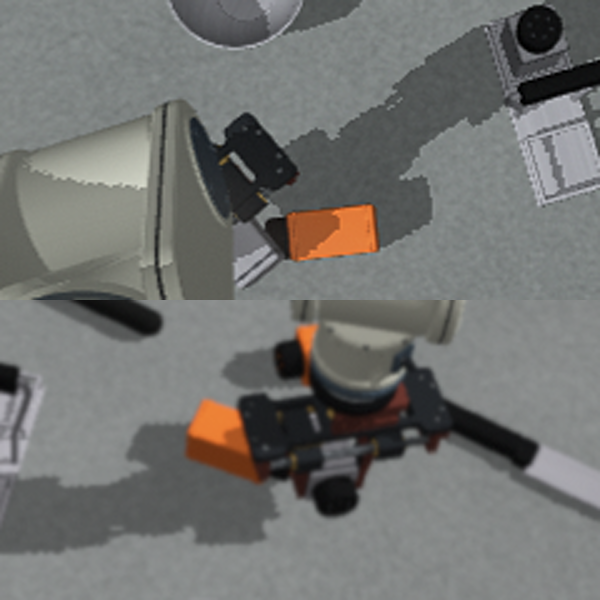

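The tin is only partly rotated. The scene crop shows the cap at (335,495) still leaning ahead, so the base slid. I'll lift just clear, loosen the grip and let it swing.

Call:
arm_command(moves="0 0 3 0 0.3;0 0 6 0 0.3;0 0 8 0 0.3;0 0 8 0 0.3;0 0 8 0 0.3;0 0 8 0 0.3", grip_force=3)

```text
t: 6.18
ee_pos: [0.4942, 0.1602, 0.0606]
tool_rot: [-0.0, 0.942, 0.335, -0.0]
ft_force: [-0.7, 0.2, -1.0]
gripper_width: 0.0462
grip_force: 3.0
```

```bash
python3 - <<'E'
from h import *
b=grab("scene","scene3"); b0=cv2.imread("pics/scene2.png")
k=lambda i:[(cv2.minAreaRect(c)[0],cv2.contourArea(c)) for c in cv2.findContours(((i.max(2)<40)*255).astype(np.uint8)[240:310,350:400],0,2)[0] if cv2.contourArea(c)>40]
print(k(b0),k(b)); s=arm.sense();print(s["ft_force"],s["torque"],s["ee_pos"])
cv2.imwrite("pics/c3.png",np.vstack([cv2.resize(i[240:300,330:410],None,fx=5,fy=5,interpolation=2) for i in(b0,b)]))
E
```

```text
[((23.5, 28.0), 190.5), ((24.5, 6.5), 267.0)] [((23.5, 26.0), 191.0), ((9.049999237060547, 15.650001525878906), 70.5), ((24.5, 5.5), 194.5)]
[ 0.94206299  0.62865471 -1.13951829] [-0.03007843  0.09404526 -0.0397095 ] [0.49418863 0.16019281 0.06058153]
```

View pics/c3.png

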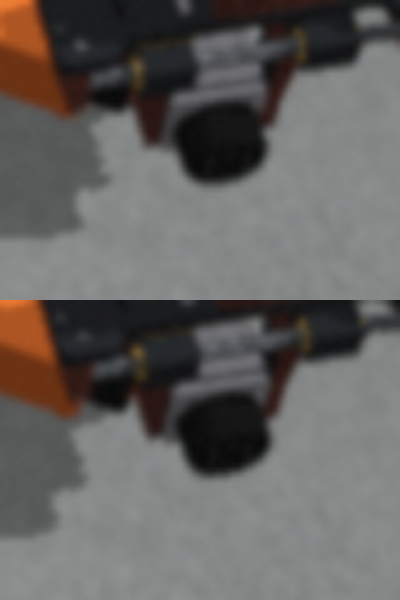

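```bash
python3 - <<'E'
from h import *
d=np.array([.774,.633,0]);z=np.array([0,0,1.]);g=np.array([.4942,.1602,.0796])
for t in range(0,91,10):
    a=np.radians(t);ax=d*np.cos(a)+z*np.sin(a);n=-d*np.sin(a)+z*np.cos(a)
    c=g-n*.002
    print(t,proj("scene",c+ax*.024).round(1),"cap top",proj("scene",c+ax*.035).round(1),"base",proj("top",c-ax*.07).round(1))
E
```

```text
0 [372.9 267.3] cap top [374.3 271.4] base [204.8 248.9]
10 [373.2 266.4] cap top [374.6 270. ] base [205.3 248.3]
20 [373.3 265.2] cap top [374.8 268.2] base [205.2 247. ]
30 [373.4 263.7] cap top [374.9 266.1] base [204.4 245.2]
40 [373.3 262.1] cap top [374.8 263.7] base [203.1 242.8]
50 [373.2 260.4] cap top [374.6 261.1] base [201.4 240. ]
60 [373.  258.6] cap top [374.2 258.5] base [199.1 236.8]
70 [372.6 256.8] cap top [373.7 255.8] base [196.5 233.3]
80 [372.2 255. ] cap top [373.1 253.2] base [193.6 229.6]
90 [371.8 253.3] cap top [372.4 250.7] base [190.5 225.9]
```

The tin has stayed at about 15°, because the pads' friction holds it. I'll carry it back clear of the orange look-alike, lay it down, and regrip at the round cap for a longer lever.

Call:
arm_command(moves="30 25 0 0 0.3;62 51 0 0 0.3;77 63 0 0 0.3;77 63 -15 0 0.3;77 63 -30 0 0.3;77 63 -40 0 0.3;77 63 -48 0 0.3;77 63 -54 0 0.3;77 63 -54 0 0.3;77 63 -54 0 0.8;77 63 -54 0 0.8;77 63 -54 0 0.8;77 63 0 0 0.8;77 63 40 0 0.9;0 150 80 0 1;0 150 80 0 1;0 150 80 0 1")

```text
t: 8.35
ee_pos: [0.4929, 0.313, 0.1426]
tool_rot: [-0.0, 0.941, 0.337, 0.001]
ft_force: [0.0, -0.3, -0.2]
gripper_width: 0.0878
grip_force: 0.0
```

```bash
python3 - <<'E'
from h import *
a=grab("top","top4")
k=((a.max(2)<45)*255).astype(np.uint8)[170:205,140:185]
for c in cv2.findContours(k,0,2)[0]:
    if cv2.contourArea(c)>20: R=cv2.minAreaRect(c);print(R,np.round(1000*onz("top",R[0][0]+140,R[0][1]+170,.023)))
cv2.imwrite("pics/c4.png",cv2.resize(a[150:270,120:280],None,fx=4,fy=4,interpolation=2))
E
```

```text
((16.040000915527344, 15.720001220703125), (8.000001907348633, 16.40000343322754), 53.130104064941406) [595. 241.  23.]
```

View pics/c4.png

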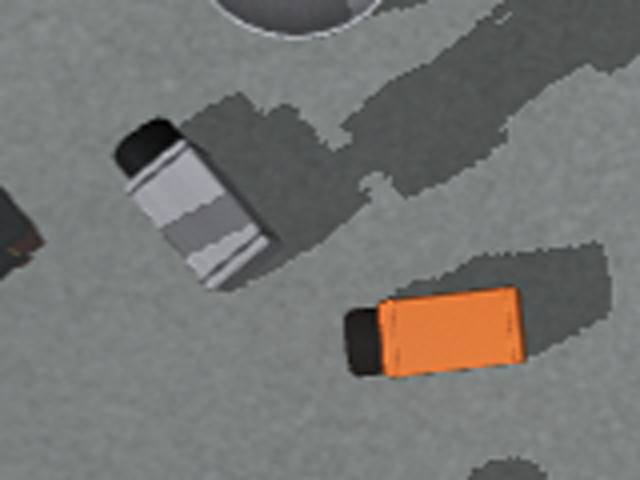

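Call:
arm_command(moves="93 -72 -40 0 1;93 -72 -60 0 1;93 -72 -100 0 1;93 -72 -135 0 1;93 -72 -135 0 0.25;93 -72 -135 0 0.25;93 -72 -135 0 0.25;93 -72 -135 0 0.25;93 -72 -135 0 0.25", grip_force=3)

```text
t: 9.52
ee_pos: [0.5875, 0.2383, 0.0061]
tool_rot: [0.0, 0.942, 0.335, 0.0]
ft_force: [1.1, -0.5, 1.3]
gripper_width: 0.0443
grip_force: 3.0
```

```bash
python3 - <<'E'
from h import *
d=np.array([.774,.633])
for t in range(0,91,10):
    a=np.radians(t); h=93*np.cos(a)-25*np.sin(a)-93; print(t,np.round(h*d),round(93*np.sin(a)+25*np.cos(a)-25))
E
```

```text
0 [0. 0.] 0
10 [-4. -4.] 16
20 [-11.  -9.] 30
30 [-19. -16.] 43
40 [-29. -24.] 54
50 [-41. -33.] 62
60 [-53. -43.] 68
70 [-66. -54.] 71
80 [-79. -64.] 71
90 [-91. -75.] 68
```

Call:
arm_command(moves="0 0 0 0 0.25;0 0 0 0 0.25;-2 -2 8 0 0.25;-4 -4 16 0 0.25;-7 -6 23 0 0.25;-11 -9 30 0 0.25;-15 -12 37 0 0.25;-19 -16 43 0 0.25")

```text
t: 10.52
ee_pos: [0.568, 0.222, 0.0492]
tool_rot: [-0.0, 0.942, 0.335, 0.0]
ft_force: [1.0, 0.5, -1.4]
gripper_width: 0.0442
grip_force: 3.4
```

```bash
python3 - <<'E'
from h import *
b=grab("scene","scene5")
d=np.array([.774,.633,0]);z=np.array([0,0,1.]);s=arm.sense();g=s["ee_pos"]+z*.019
for t in(0,10,20,30,40):
    a=np.radians(t);ax=d*np.cos(a)+z*np.sin(a)
    print(t,proj("scene",g+ax*.012).round(1),"base",proj("scene",g-ax*.093).round(1))
print([(cv2.minAreaRect(c)) for c in cv2.findContours(((b.max(2)<40)*255).astype(np.uint8)[240:330,340:420],0,2)[0] if cv2.contourArea(c)>20])
cv2.imwrite("pics/c5.png",cv2.resize(b[210:330,320:440],None,fx=4.5,fy=4.5,interpolation=2))
E
```

```text
0 [383.4 301.4] base [370.3 261.4]
10 [383.5 300.9] base [369.5 265.4]
20 [383.6 300.3] base [369.1 270.3]
30 [383.6 299.5] base [369.1 275.8]
40 [383.5 298.7] base [369.5 281.9]
[((44.75753402709961, 57.94657516479492), (11.462984085083008, 27.584442138671875), 83.9909896850586), ((43.40460968017578, 35.30763244628906), (35.367008209228516, 70.53465270996094), 85.42607879638672), ((12.517240524291992, 13.706896781921387), (7.427813529968262, 14.298541069030762), 21.801410675048828)]
```

View pics/c5.png

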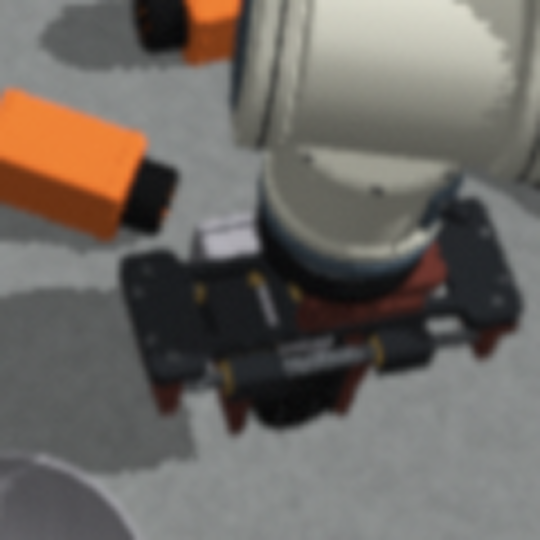

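Call:
arm_command(moves="-5 -4 6 0 0.25;-10 -8 11 0 0.25;-16 -12 15 0 0.25;-22 -17 19 0 0.25;-28 -22 22 0 0.25;-34 -27 25 0 0.25;-40 -33 27 0 0.25;-47 -38 28 0 0.25;-54 -43 28 0 0.25;-60 -48 28 0 0.25;-66 -53 27 0 0.25;-72 -59 27 0 0.25;-72 -59 27 0 0.25")

```text
t: 12.2
ee_pos: [0.5055, 0.1673, 0.0821]
tool_rot: [-0.001, 0.943, 0.334, 0.011]
ft_force: [7.4, 13.4, 34.4]
gripper_width: 0.0432
grip_force: 17.9
```

```bash
python3 - <<'E'
from h import *
b=grab("scene","scene6");a=grab("top","top6")
d=np.array([.774,.633,0]);z=np.array([0,0,1.]);s=arm.sense();g=s["ee_pos"]+z*.019
for t in(0,20,40,60,80,90):
    r=np.radians(t);ax=d*np.cos(r)+z*np.sin(r)
    print(t,proj("scene",g+ax*.012).round(1),"base",proj("scene",g-ax*.093).round(1),proj("top",g-ax*.093).round(1))
f=lambda i:cv2.resize(i,None,fx=4.5,fy=4.5,interpolation=2)
cv2.imwrite("pics/c6.png",np.hstack([f(b[190:310,320:405]),f(a[160:280,150:235])]))
E
```

```text
0 [373.8 262.7] base [361.3 225.1] [206.5 252. ]
20 [374.  261.5] base [360.3 234.5] [207.1 249.7]
40 [373.9 259.9] base [360.8 246.3] [204.6 244.1]
60 [373.7 258.1] base [362.5 259.3] [199.4 236.2]
80 [373.3 256.3] base [365.3 272.2] [192.3 226.9]
90 [373.  255.5] base [367.1 278.3] [188.1 221.9]
```

View pics/c6.png

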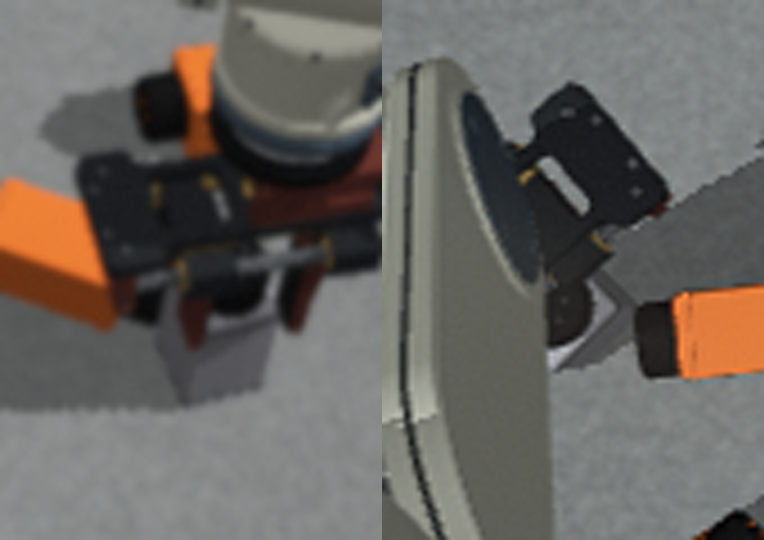

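The tin now stands nearly upright under the gripper (scene crop body at (220,350)), but the tool is pressing down with 34 N. I'll ease up.

Call:
arm_command(moves="0 0 6 0 0.25;0 0 10 0 0.25;0 0 10 0 0.25;0 0 10 0 0.25")

```text
t: 12.8
ee_pos: [0.4974, 0.1634, 0.0864]
tool_rot: [0.0, 0.942, 0.335, 0.001]
ft_force: [3.1, 1.2, 7.4]
gripper_width: 0.0381
grip_force: 4.9
```

```bash
python3 - <<'E'
from h import *
b=grab("scene","scene7");a=grab("top","top7");s=arm.sense();print(s["ft_force"],s["torque"],s["grip_force"])
f=lambda i:cv2.resize(i,None,fx=4.5,fy=4.5,interpolation=2)
cv2.imwrite("pics/c7.png",np.hstack([f(b[190:310,320:405]),f(a[160:280,150:235])]))
E
```

```text
[3.19300471 1.290238   7.17806016] [ 0.14687829 -0.31273167 -0.04922446] 4.974245781977515
```

View pics/c7.png

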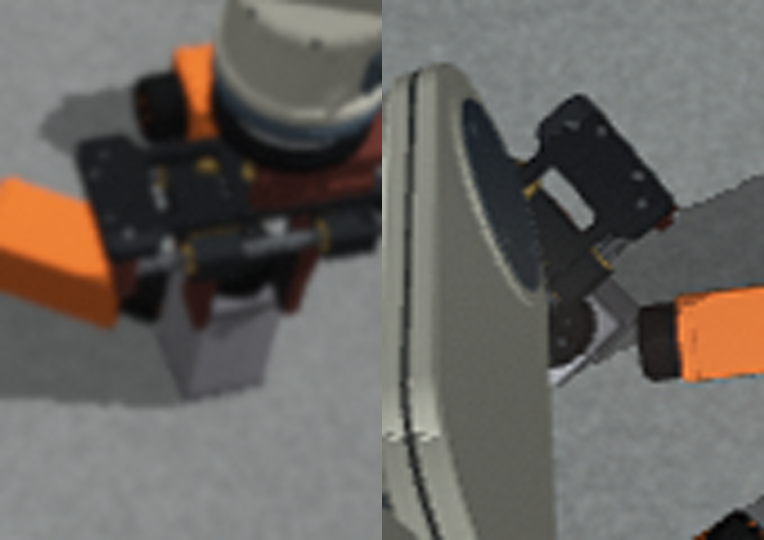

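```bash
python3 - <<'E'
from h import *
r=lambda p:np.round(1000*p).astype(int)
s=lambda x,y:(320+x/4.5,190+y/4.5); t=lambda x,y:(150+(x-382)/4.5,160+y/4.5)
print("base z0",r(onz("scene",*s(188,402),0)),r(onz("scene",*s(263,386),0)))
print("shoulder z83",r(onz("scene",*s(200,328),.083)),r(onz("scene",*s(278,310),.083)))
print("top: shoulder corner",r(onz("top",*t(600,295),.083)),"right corner?",r(onz("top",*t(638,322),0)),r(onz("top",*t(628,325),.083)),"cap",r(onz("top",*t(570,333),.105)),"low corner",r(onz("top",*t(555,382),.083)))
print("cap scene",r(onz("scene",*s(238,262),.105)))
for P in([.497,.163,.105],[.497,.163,.083]): print(proj("scene",np.array(P)),proj("top",np.array(P)))
E
```

```text
base z0 [510 156   0] [482 188   0]
shoulder z83 [515 154  83] [486 185  83]
top: shoulder corner [493 129  83] right corner? [481 123   0] [478 115  83] cap [474 140 105] low corner [450 152  83]
cap scene [483 159 105]
[372.24965218 253.64591926] [181.07214546 223.88784554]
[370.95154588 258.67217098] [183.27024944 224.26133826]
```

The edge rays give a base edge at (496,172) and a shoulder edge at (500,170), so the tin is vertical. Its centre is near (484,152), and the pads are pinching the front of the cap. The 38 mm chord gives the same 17 mm offset. I'll open, rise, re-centre and grip the tin body.

Call:
arm_command(moves="0 0 0 0 0.4;0 0 0 0 0.6;0 0 0 0 0.8;0 0 0 0 0.8;0 0 30 0 0.8;0 0 50 0 0.8;-13 -11 50 0 0.8;-13 -11 50 0 0.8;-13 -11 20 0 0.8;-13 -11 -15 0 0.8;-13 -11 -34 0 0.8;-13 -11 -34 0 0.8")

```text
t: 14.4
ee_pos: [0.4811, 0.1515, 0.0495]
tool_rot: [-0.0, 0.942, 0.335, -0.003]
ft_force: [-0.4, 0.2, 0.4]
gripper_width: 0.0703
grip_force: 0.0
```

```bash
python3 - <<'E'
from h import *
s=arm.sense();print(s["ft_force"],s["torque"],s["grip_force"],s["gripper_width"])
E
```

```text
[-0.3644363   0.16073257  0.39507137] [-0.01009404  0.18291436  0.03113606] 0.0 0.07026996577537074
```

Call:
arm_command(moves="0 0 0 0 0.35;0 0 0 0 0.35;0 0 0 0 0.35;0 0 0 0 0.35;0 0 0 0 0.35", grip_force=8)

```text
t: 15.02
ee_pos: [0.4833, 0.1523, 0.0521]
tool_rot: [0.0, 0.942, 0.335, 0.0]
ft_force: [-2.2, -0.7, 5.2]
gripper_width: 0.0545
grip_force: 7.6
```

```bash
python3 - <<'E'
from h import *
b=grab("scene","scene8");a=grab("top","top8");s=arm.sense();print(s["gripper_width"],s["ft_force"],s["ee_pos"])
R=b[225:290,350:400]; g=cv2.cvtColor(R,cv2.COLOR_BGR2HSV)
# print compact map of hue class: tin lit? show gray levels coarse
for y in range(0,65,3): print(225+y,' '.join(f"{int(R[y,x].mean()):3d}{'*' if g[y,x,1]>60 else ' '}" for x in range(0,50,3)))
E
```

```text
0.05445743799755947 [-3.15215218  0.04090088  5.04599641] [0.48329282 0.15224952 0.05206702]
225  44   36   27   25   23   26   10   11   17   37   50   48   39   17   17   52*  67*
228  20   18   21   25   43   26   27   26*  10   12   15   16   15   16*  33*  37*  39*
231  28   29   28   31  105   57   29   61*  34*  22*  21*  22*  28*  35*  38*  44*  51 
234  28   28   28   27  108  103   28   28*  27*  28*  28*  32*  32*  40*  36*  35*  34 
237  28   29   28   29   58   94   29   28*  28*  28*  30*  26*  26   22   22   22   25 
240  29   28   27   26   25   23   26   34   47   72   89   38*  29*  41*  38   33   28 
243  33   29   26   30*  35   88  128  112  115  123  113   67   74   57   39   35   31 
246  33   40*  39   41   40   60   94   81   82   69   51   44   32   38*  24   20   30 
249  61   57   39   35   30   29   39   26   18   21   18   13   25*  87  109  125  127 
252  27   33*  22   21   27   20   17   18   16   20   18   25   43* 131  135  133  131 
255  12   20*  25*  28* 110   39   13   21   18   21   21  137   95  132  135  135  136 
258  10   17*  28*  34*  76 
[... 249 characters left out ...]
90   86   69   71   70   70  100  112  106  107  114  135  140  137  135  134 
270  89   88   83   68   69   69   69   80  107  107  110  121  135  138  135  135  136 
273  90   89   89   76   66   69   70   96  106  106  107  123  137  135  136  136  136 
276  89   88   89   88   68   68   69  100  105  106  124  137  139  137  138  135  137 
279  91   90   91   90   88   70   68  103  111  134  134  136  135  138  135  136  137 
282  88   90   96   91   90   90   76  119  134  136  140  135  136  134  134  135  136 
285 126  131  133  130  130  137  137  138  133  137  139  137  138  134  138  132  133 
288 133  136  135  131  135  137  133  136  135  137  136  131  134  134  137  133  131
```

```bash
python3 - <<'E'
from h import *
r=lambda p:np.round(1000*p).astype(int)
V,L,R=[onz("scene",*p,0) for p in((370,283),(358.5,272),(383.5,273))]
print(r(V),r(L),r(R)); 
for e in(L-V,R-V): print(np.linalg.norm(e),np.degrees(np.arctan2(e[1],e[0])))
print("centre",r((L+R)/2),"top V",r(onz("scene",370.5,264,.083)),r(onz("scene",384,257,.083)))
b=cv2.imread("pics/scene8.png")
o=cv2.inRange(cv2.cvtColor(b,cv2.COLOR_BGR2HSV),(5,150,60),(20,255,255));m0=cv2.imread("pics/scene0.png");o0=cv2.inRange(cv2.cvtColor(m0,cv2.COLOR_BGR2HSV),(5,150,60),(20,255,255))
for q in(o0,o):print([(cv2.boundingRect(c)) for c in cv2.findContours(q[:,300:410],0,2)[0] if cv2.contourArea(c)>60])
b=cv2.imread("pics/scene7.png");R=b[225:290,350:400]
for y in range(30,65,3): print(225+y,' '.join(f"{int(R[y,x].mean()):3d}" for x in range(0,50,3)))
E
```

```text
[510 178   0] [495 141   0] [468 196   0]
0.03965550530700059 -111.76987442802634
0.045017609348718624 156.24070251545237
centre [482 169   0] top V [511 168  83] [478 188  83]
[(15, 231, 37, 32), (59, 196, 35, 28)]
[(15, 230, 31, 32)]
255  15  13  34  69  29  27  44  27  26  65  75  19  46 131 135 135 136
258  12  11  56  71  35  27  92  87  71  63  74  35  85 132 136 135 138
261  58  37  68  73  49  36  64  65  74  92  96 131 138 135 135 137 137
264  89  84  69  70  69  81  73  86  91  94 103 135 133 135 136 133 137
267  87  89  69  70  72  89  90  92  92  95 121 136 135 139 136 135 134
270  89  89  80  68  73  90  90  91  92  94 129 136 135 136 135 135 135
273  90  88  88  66  77  91  90  90  92  93 135 138 138 135 135 136 137
276  89  87  89  79  80  86  80  86 103 120 136 138 138 138 139 135 137
279  94  94  94 101 106 123 126 133 136 139 133 136 135 138 134 136 138
282 134 135 141 134 135 135 134 134 133 136 139 135 136 134 134 135 136
285 133 135 135 133 134 139 138 138 132 138 139 136 138 135 139 132 132
288 134 136 135 131 134 136 132 136 136 138 135 132 135 135 137 132 131
```

The tin was turned by about 26° and is gripped on its corners (54 mm). I'll open, back off to the left and measure it standing free.

Call:
arm_command(moves="0 0 0 0 0.5;0 0 0 0 0.7;0 0 0 0 0.9;0 0 0 0 0.9;0 0 30 0 0.9;0 0 70 0 0.9;0 60 90 10 1;0 120 90 20 1;0 170 90 26 1;0 170 90 26 1;0 170 90 26 1")

```text
t: 16.5
ee_pos: [0.4827, 0.3217, 0.1412]
tool_rot: [0.0, 0.843, 0.539, -0.001]
ft_force: [0.3, 0.1, 0.2]
gripper_width: 0.088
grip_force: 0.0
```

```bash
python3 - <<'E'
from h import *
b=grab("scene","scene9");a=grab("top","top9")
r=lambda p:np.round(1000*p).astype(int)
print(arm.sense()["ee_pos"])
for n,i,(x0,y0,x1,y1) in(("top",a,(150,180,215,270)),("scene",b,(345,225,400,295))):
    m=((i.max(2)<45)*255).astype(np.uint8); q=m[y0:y1,x0:x1]
    for c in cv2.findContours(q,0,2)[0]:
        if cv2.contourArea(c)>30:
            R=cv2.minAreaRect(c);p=np.array(R[0])+[x0,y0];print(n,"dark",p.round(1),np.round(R[1],1),"z105",r(onz(n,*p,.105)),"z23",r(onz(n,*p,.023)))
R=b[240:292,345:397]
for y in range(0,52,3): print(240+y,' '.join(f"{int(R[y,x].mean()):3d}" for x in range(0,52,3)))
R=a[200:266,160:220]
print()
for y in range(0,66,3): print(200+y,' '.join(f"{int(R[y,x].mean()):3d}{'*' if int(R[y,x].max())-int(R[y,x].min())>60 else ' '}" for x in range(0,60,3)))
E
```

```text
[0.48302471 0.32089944 0.14138365]
top dark [210.5 235.5] [ 7. 17.] z105 [470  99 105] z23 [471 111  23]
top dark [182.  227.5] [17. 18.] z105 [489 161 105] z23 [492 179  23]
scene dark [352.3 253.1] [ 8.  14.7] z105 [517 123 105] z23 [467 109  23]
scene dark [374.4 252.8] [15.8 17.1] z105 [493 166 105] z23 [440 157  23]
240 142 138 146 139 139 139 135 140 138 134 134 136 141 139 133 138 135 134
243 140 141 124 136 138 136 139 141 135  94  79 110 135 136 136 136 137 138
246 136 138  34  30  69 138 137 128  44  32  22  31  58 130 136 137 137 135
249 139 109  22  23  25 128 136 101  20  24  17  20  21 103 136 138 137 135
252 134  46  18  18  43 136 128  57  16  18  20  25  17  87 138 138 138 135
255  65  17  12  13  90 107 107  59  10  15  17  16  15 153 144 136 137 140
258  47  14  10  16 126  93  71  84  14  11  10   9  39 165 137 136 138 139
261  69  80  51  59 123  81  75  64  86  42  28  43 121 113 136 139 138 140
264  88  91  90  90  89  75  74  72  72 115 107  81 103 113 137 138 137 137
267  91  91  89  91  86  72  73  72  73  68  67 107 110 116 140 142 137 140
270  90  91  91  
[... 2178 characters left out ...]
0  129  125  124  127  124  123  127  123  123  121  129  129  130  124  126 
248 126  124  121  124  127  129  124  124  127  124  122  124  123  130  125  126  123  127  124  129 
251 126  123  128  130  123  126  131  124  122  123  128  125  124  124  126  124  122  131  126  130 
254 124  127  123  122  129  130  127  125  123  123  126  129  130  123  121  127  123  124  126  128 
257 129  126  122  126  128  125  127  122  123  128  131  125  122  127  126  119  124  126  121  124 
260 129  122  120  123  129  129  127  130  123  127  126  124  127  126  129  132  132  124  132  129 
263 127  132  124  122  129  121  123  125  122  121  120  129  121  122  124  124  127  124  121  123
```

```bash
python3 - <<'E'
from h import *
r=lambda p:np.round(1000*p).astype(int)
V,L,R=[onz("scene",*p,0) for p in((371.5,283),(357.5,271.5),(384.5,271.5))]
for e in(L-V,R-V): print(np.linalg.norm(e).round(4),np.degrees(np.arctan2(e[1],e[0])).round(1))
print("centre scene",r((L+R)/2))
b=cv2.imread("pics/top9.png"); m=((b[205:246,164:200].min(2)>143)*255).astype(np.uint8)  # bright shoulder rim
print('\n'.join(''.join('#' if v else '.' for v in row) for row in (b[208:246,166:202].mean(2)>145)))
P=[onz("top",*p,.083) for p in((171,232.5),(186,241),(196,223),(181,214))]
for i in range(4): e=P[(i+1)%4]-P[i];print(np.linalg.norm(e).round(4),np.degrees(np.arctan2(e[1],e[0])).round(1))
print(r(np.mean(P,0)))
g=cv2.cvtColor(b,cv2.COLOR_BGR2GRAY)[205:250,160:206]
E
```

```text
0.0447 -107.0
0.0472 160.8
centre scene [479 168   0]
....................................
....................................
....................................
....................................
....................................
....................................
....................................
....................................
....................................
....................................
....................................
....................................
....................................
....................................
....................................
....................................
....................................
....................................
....................................
....................................
....................................
....................................
......#.............................
......#.............................
.....##.............................
......##............................
.......##...........................
.........#..............#...........
......................##............
.............#.......###............
...............########.............
.................######.............
...................###..............
....................................
....................................
....................................
....................................
....................................
0.039 -120.8
0.0462 -29.5
0.0397 57.7
0.0472 151.4
[489 162  83]
```

Call:
arm_command(moves="4 -60 10 0 0.95;4 -120 10 0 0.95;4 -158 10 0 0.95;4 -158 10 0 0.95;4 -158 -25 0 0.95;4 -158 -60 0 0.95;4 -158 -90 0 0.95;4 -158 -90 0 0.95;4 -158 -90 0 0.6;4 -158 -90 0 0.35;4 -158 -90 0 0.35;4 -158 -90 0 0.35;4 -158 -90 0 0.35;4 -158 -90 0 0.35", grip_force=6)

```text
t: 18.35
ee_pos: [0.4878, 0.1644, 0.0521]
tool_rot: [0.0, 0.843, 0.539, 0.001]
ft_force: [0.6, -0.1, 4.2]
gripper_width: 0.0466
grip_force: 5.9
```

Call:
arm_command(moves="0 0 0 0 0.35;0 0 0 0 0.35;0 0 10 0 0.35;0 0 30 0 0.35;0 -10 60 0 0.35;0 -30 95 -6 0.35;10 -70 120 -12 0.35;20 -110 130 -18 0.35;30 -150 130 -24 0.35;36 -190 130 -30 0.35;42 -230 130 -36 0.35;48 -270 130 -42 0.35;52 -305 130 -47 0.35;52 -325 130 -49 0.35;52 -335 130 -49 0.35;52 -335 130 -49 0.35;52 -335 130 -49 0.35;52 -335 130 -49 0.35", grip_force=15)

```text
t: 20.6
ee_pos: [0.5392, -0.1699, 0.1817]
tool_rot: [-0.0, 0.99, 0.141, -0.0]
ft_force: [1.0, 0.2, -1.4]
gripper_width: 0.0466
grip_force: 14.8
```

```bash
python3 - <<'E'
from h import *
b=grab("scene","scene10");a=grab("top","top10");s=arm.sense()
print(s["ee_pos"],s["tool_rot"],s["gripper_width"],s["ft_force"],s["torque"])
g=s["ee_pos"];u=np.array([.961,.276,0]);v=np.array([-.276,.961,0])
for n,i in(("scene",b),("top",a)):
    c=[proj(n,g+x*u+y*v+np.array([0,0,-.051])) for x,y in((-.023,-.023),(.023,-.023),(.023,.023),(-.023,.023))]
    print(n,"base pred",np.round(c,1).tolist())
    R=np.array([[proj(n,np.array([.539,-.171,.029])+x*u+y*v)] for x,y in((-.034,-.034),(.034,-.034),(.034,.034),(-.034,.034))]);print("rail pred",R.round(1)[:,0].tolist())
x0,y0=205,200
R=b[200:290,205:280]
for y in range(0,90,3): print(200+y,' '.join(f"{int(R[y,x].mean()):3d}" for x in range(0,75,3)))
E
```

```text
[ 0.53930945 -0.1701646   0.18173061] [-3.09733163e-05  9.89973728e-01  1.41251611e-01 -3.65742265e-06] 0.04635519047672718 [ 0.56097628 -0.14756791 -2.06114284] [-0.06454752  0.09901983  0.03594747]
scene base pred [[229.5, 194.9], [224.1, 210.0], [243.1, 213.4], [248.1, 198.1]]
rail pred [[229.6, 215.1], [222.2, 236.7], [248.6, 241.7], [255.4, 219.8]]
top base pred [[345.5, 207.5], [339.0, 187.5], [319.1, 193.7], [325.6, 213.7]]
rail pred [[343.1, 213.9], [334.5, 187.6], [308.3, 195.7], [316.7, 222.2]]
200 133 134 136 136 136 135 133  76  66  67  66  68  72 129 127 133 136 135 134 133 134 130 131 126  98
203 136 135 137 137 135 132 135  87  67  66  66  67  69 123 125 134 133 136 132 132 133 135 132 137 135
206 137 135 136 133 137 132 132  87  64  66  67  68  68 119 126 135 135 134 135 135 134 134 132 137 136
209 136 132 129 114 127 129 133 130 103  86  64  62  64 103 133 137 136 132 134 136 134 136 136 134 136
212 134 132  85  25  26  40  60  85 113 124 134 128 120 116 134 134 136 131 131 133 137 137 134 135 134
215 132  98  32  18  22  23  24  25  25  26  36  54  81 108 128 138 13
[... 1829 characters left out ...]
  67  67  68 108 130 138 180 144 140 142 139 141 141 140 139 137 139 139 138
272  92  92 103 108  68  66  65  66  68  95 129 157 173 142 141 139 139 138 139 133 133 137 137 140 135
275  89  87 104 115  69  66  65  66  69  83 111 171 164 140 138 140 140 140 141 135 135 139 137 133 138
278  90  90 109 133 123 109  85  71  67  70 115 173 151 140 136 136 138 142 135 141 141 139 139 137 138
281  89  87 114 139 138 134 134 127 139 129 156 173 137 135 137 138 140 139 137 137 140 139 137 139 139
284 103  95  88  90 102 114 145 122 155 165 129 165 137 138 134 138 139 140 141 136 134 141 139 138 135
287 135 136 131 109 110  95  95  94  95  96 117 147 137 136 135 139 139 135 138 137 138 140 135 135 136
```

```bash
python3 - <<'E'
from h import *
b=cv2.imread("pics/scene10.png").astype(float).mean(2)
pts=[]
for x in range(229,242):
    col=b[203:216,x]; k=np.argmax(col>95)
    y=203+k-1+(95-col[k-1])/(col[k]-col[k-1]); pts.append((x,y))
print(np.round(pts,1).tolist())
s=arm.sense();g=s["ee_pos"];u=np.array([.961,.276,0]);v=np.array([-.276,.961,0])
for x,y in pts[::4]:
    P=onz("scene",x,y,g[2]-.051)-g; print("u,v mm",(P@u*1000).round(1),(P@v*1000).round(1))
for row in(200,203,206):
    xs=b[row,215:250];print(row,xs.astype(int).tolist())
# rail near side & -u side in initial top picture, and scene
a=cv2.imread("pics/scene0.png").astype(int).mean(2)
for y in range(214,246,2):print(y,a[y,216:262:2].astype(int).tolist())
E
```

```text
[[229.0, 208.7], [230.0, 208.9], [231.0, 209.0], [232.0, 209.2], [233.0, 209.5], [234.0, 209.7], [235.0, 210.0], [236.0, 210.2], [237.0, 210.4], [238.0, 210.7], [239.0, 210.9], [240.0, 211.0], [241.0, 211.2]]
u,v mm 17.0 -12.8
u,v mm 17.1 -3.0
u,v mm 17.7 6.9
u,v mm 17.9 16.6
200 [137, 137, 136, 135, 135, 135, 135, 134, 133, 126, 101, 76, 67, 66, 66, 66, 67, 67, 67, 66, 66, 66, 68, 68, 68, 68, 72, 87, 113, 129, 133, 132, 127, 123, 127]
203 [136, 136, 135, 133, 131, 132, 135, 136, 135, 131, 113, 87, 72, 67, 67, 67, 67, 66, 67, 66, 66, 67, 67, 67, 68, 68, 69, 80, 102, 123, 131, 128, 125, 129, 135]
206 [134, 135, 137, 136, 134, 132, 132, 132, 132, 128, 114, 87, 68, 63, 64, 65, 65, 66, 66, 67, 67, 66, 67, 68, 68, 67, 68, 74, 93, 119, 128, 122, 126, 133, 137]
214 [23, 25, 25, 26, 25, 25, 27, 31, 37, 45, 57, 70, 76, 85, 98, 121, 136, 138, 141, 139, 135, 136, 136]
216 [17, 18, 21, 22, 22, 24, 24, 25, 25, 25, 25, 26, 29, 36, 44, 61, 94, 116, 133, 139, 136, 134, 135]
218 [9, 11, 10, 11, 12, 17, 18, 19, 22, 23, 24, 25, 25, 24, 25, 29, 82, 98, 99, 116, 133, 136, 137]
220 [10, 9, 8, 9, 9, 9, 11,
[... 666 characters left out ...]
121, 120, 91, 86, 105, 116, 91, 92, 90]
234 [89, 125, 116, 119, 101, 134, 176, 178, 167, 147, 129, 122, 123, 123, 121, 115, 80, 115, 139, 107, 90, 91, 91]
236 [84, 98, 109, 112, 100, 117, 138, 145, 163, 168, 162, 140, 126, 123, 121, 102, 74, 140, 138, 100, 90, 92, 91]
238 [89, 79, 75, 92, 82, 96, 116, 118, 121, 123, 125, 135, 126, 119, 117, 90, 79, 147, 126, 90, 91, 92, 92]
240 [89, 81, 69, 84, 99, 110, 125, 129, 146, 160, 152, 142, 113, 113, 107, 76, 82, 115, 111, 91, 92, 91, 90]
242 [87, 84, 62, 58, 82, 94, 110, 121, 124, 129, 148, 158, 127, 143, 128, 79, 93, 111, 105, 90, 89, 89, 90]
244 [80, 61, 33, 26, 35, 30, 43, 91, 120, 122, 121, 125, 128, 152, 108, 81, 122, 135, 101, 90, 90, 93, 93]
```

```bash
python3 - <<'E'
from h import *
b=cv2.imread("pics/scene10.png").astype(float).mean(2)
for y in range(160,204,2):print(y,b[y,216:252:2].astype(int).tolist())
s=arm.sense();g=s["ee_pos"];u=np.array([.961,.276,0]);v=np.array([-.276,.961,0]);z=np.array([0,0,1.])
for du in(0,-.005): print(du,[proj("scene",g+u*(.023+du)+y*v+z*.032).round(1) for y in(-.023,.023)],"cap top c",proj("scene",g+du*u+z*.054).round(1))
E
```

```text
160 [18, 19, 19, 23, 24, 25, 27, 26, 27, 26, 27, 31, 32, 35, 44, 43, 47, 45]
162 [34, 29, 23, 19, 17, 17, 19, 20, 22, 26, 25, 27, 28, 27, 29, 31, 41, 44]
164 [38, 37, 29, 29, 47, 62, 61, 48, 37, 30, 23, 20, 19, 19, 20, 25, 33, 36]
166 [31, 41, 29, 25, 55, 105, 123, 133, 135, 128, 116, 101, 80, 38, 20, 19, 17, 17]
168 [27, 48, 59, 51, 54, 84, 95, 104, 115, 109, 122, 152, 162, 67, 29, 30, 28, 27]
170 [21, 40, 46, 47, 52, 59, 59, 65, 63, 49, 43, 50, 73, 42, 33, 31, 31, 31]
172 [18, 33, 30, 26, 24, 34, 34, 36, 39, 46, 52, 53, 42, 40, 38, 31, 30, 31]
174 [59, 29, 27, 25, 13, 15, 19, 25, 21, 22, 25, 29, 23, 20, 21, 21, 23, 27]
176 [121, 58, 27, 22, 14, 13, 21, 25, 20, 20, 19, 25, 19, 15, 15, 16, 15, 22]
178 [131, 91, 30, 23, 12, 13, 15, 19, 23, 25, 19, 20, 18, 16, 15, 16, 16, 19]
180 [135, 115, 43, 25, 22, 31, 10, 14, 17, 16, 16, 14, 10, 10, 19, 24, 23, 33]
182 [134, 129, 69, 26, 52, 78, 19, 9, 8, 10, 10, 10, 8, 10, 23, 27, 29, 58]
184 [132, 133, 92, 32, 89, 112, 40, 10, 11, 9, 10, 8, 10, 38, 52, 27, 34, 59]
186 [136, 134, 101, 45, 100, 116, 95, 45, 23, 17, 14, 25, 60, 99, 62, 27, 39, 58]
188 [132, 134, 115, 46, 65, 74, 84, 85, 78, 69, 73, 107, 155, 163, 67, 28, 41, 66]
190 [132, 135, 128, 59, 58, 62, 55, 59, 61, 64, 72, 90, 122, 140, 75, 30, 43, 97]
192 [135, 137, 136, 116, 85, 67, 67, 68, 65, 62, 57, 56, 60, 91, 86, 29, 48, 118]
194 [134, 135, 134, 132, 101, 68, 68, 66, 68, 66, 67, 68, 68, 98, 92, 38, 63, 129]
196 [135, 135, 134, 133, 109, 70, 68, 67, 68, 67, 67, 68, 69, 95, 104, 108, 112, 123]
198 [136, 134, 136, 135, 116, 72, 66, 67, 68, 67, 67, 67, 69, 91, 126, 130, 128, 126]
200 [137, 135, 135, 134, 126, 76, 66, 66, 67, 66, 66, 68, 68, 87, 129, 132, 123, 133]
202 [138, 134, 133, 135, 131, 83, 67, 66, 67, 66, 66, 68, 68, 82, 125, 130, 125, 133]
0 [array([220.7, 187.7]), array([240.7, 191.2])] cap top c [232.7 175.2]
-0.005 [array([221.3, 186. ]), array([241.3, 189.5])] cap top c [233.3 173.5]
```

The tin hangs with its base about 5 mm behind the tool, a lean of about 3°. I'll shift 4 mm forward and lower it into the place.

Call:
arm_command(moves="4 1 -20 0 0.35;4 1 -45 0 0.35;4 1 -68 0 0.35;4 1 -85 0 0.35;4 1 -93 0 0.35;4 1 -100 0 0.35;4 1 -106 0 0.35;4 1 -111 0 0.35;4 1 -111 0 0.35")

```text
t: 21.82
ee_pos: [0.5432, -0.1698, 0.0706]
tool_rot: [-0.0, 0.99, 0.141, -0.0]
ft_force: [-0.7, -0.6, -1.3]
gripper_width: 0.0464
grip_force: 14.8
```

Call:
arm_command(moves="0 0 -3 0 0.35;0 0 -6 0 0.35;0 0 -8 0 0.35;0 0 -9 0 0.35;0 0 -9 0 0.35")

```text
t: 22.45
ee_pos: [0.5432, -0.1698, 0.0616]
tool_rot: [-0.0, 0.99, 0.141, -0.0]
ft_force: [0.1, -0.7, -1.4]
gripper_width: 0.0464
grip_force: 14.8
```

Call:
arm_command(moves="0 0 -1 0 0.35;0 0 -2 0 0.35;0 0 -3 0 0.35;0 0 -3 0 0.35", grip_force=6)

```text
t: 22.95
ee_pos: [0.5438, -0.1699, 0.0596]
tool_rot: [0.0, 0.99, 0.141, 0.001]
ft_force: [-1.4, -0.3, 7.4]
gripper_width: 0.0464
grip_force: 6.0
```

Call:
arm_command(moves="0 0 0 0 0.45;0 0 0 0 0.5;0 0 0 0 0.6;0 0 0 0 0.7;0 0 0 0 0.7;0 0 0 0 0.7;0 0 30 0 0.7;0 0 70 0 0.7;0 0 120 0 0.8;-60 120 140 0 1;-60 180 140 0 1;-60 240 140 0 1;-60 240 140 0 1;-60 240 140 0 1")

```text
t: 24.7
ee_pos: [0.4826, 0.0737, 0.199]
tool_rot: [-0.0, 0.99, 0.144, 0.0]
ft_force: [0.5, 0.4, 0.2]
gripper_width: 0.0875
grip_force: 0.0
```

```bash
python3 - <<'E'
from h import *
b=grab("scene","scene11");a=grab("top","top11");r=lambda p:np.round(1000*p,1)
print(arm.sense()["ee_pos"])
for n,i,(x0,y0,x1,y1),zs in(("top",a,(290,130,360,225),(.15,.105)),("scene",b,(200,190,275,270),(.15,.105))):
    m=((i.max(2)<45)*255).astype(np.uint8)[y0:y1,x0:x1]
    for c in cv2.findContours(m,0,2)[0]:
        if cv2.contourArea(c)>30:
            R=cv2.minAreaRect(c);p=np.array(R[0])+[x0,y0];print(n,p.round(1),np.round(R[1],1),round(R[2]),[r(onz(n,*p,z))[:2] for z in(.15,.113,.105)])
R=a[170:225,300:350]
for y in range(0,55,2): print(170+y,' '.join(f"{int(R[y,x].mean()):3d}" for x in range(0,50,2)))
E
```

```text
[0.48316877 0.07063775 0.19870181]
top [330. 200.] [17.  18.4] 45 [array([ 538.8, -161.9]), array([ 542.4, -168.1]), array([ 543.2, -169.4])]
top [326.6 172.2] [ 9.8 40.7] 73 [array([ 598.7, -156.5]), array([ 605.1, -162.5]), array([ 606.5, -163.7])]
top [315.2 151.5] [16.9 18.9] 34 [array([ 644.2, -133.4]), array([ 652.7, -138.3]), array([ 654.5, -139.3])]
scene [223.  251.5] [17. 16.] 90 [array([ 675.2, -119.1]), array([ 657.4, -134.4]), array([ 653.5, -137.8])]
scene [228.5 215.5] [23. 35.] 90 [array([ 587.4, -159.6]), array([ 566.2, -176.5]), array([ 561.7, -180.2])]
170 158 165 161  62 103 107 111 159  83  16   7  11  12  14  14  16  14  16  14  17  18  16  10  51  83
172 160 179 102 134 160  73   0  10  11  14  14  17  16  15  18  16  15  15  11   8   9  16  49  81  77
174 118 124 156  97   2  11  14  14  16  15  16  16  16  16  17  12   8   5  17  59  83  80  79  91 131
176 129 165 164 127   3  14  19  17  15  18  19  12   9   7  20  29  58  67  83  77  87 127 123 130 122
178 126 172  78 114  50  16  16  16  11   8   7  40 103 174  67  54  66  91 127 118 121 125 124 123 111
18
[... 1689 characters left out ...]
 144 148 115 111 114 113 146  88  74 113 169 109 105 112  94 134  84 121 126
214 129 120 124 123 126 125 140 170 127 139 104 116 107 172 103 105 108  79 126 168 169 103 120 118 123
216 129 121 118 127 123 121 124 166 171 170 169 156 105 104 116 140 182 180 127 124 125 125 122 125 123
218 129 129 120 123 119 129 121 169 188  95  83 107 164 166 138 120 121 129 112 120 128 120 115 121 120
220 123 124 122 123 125 132 120 122 135 168 175 112  92 114 119 121 121 126 120 118 119 120 125 124 123
222 126 125 128 123 123 125 117 126 125 122 123 116 121 125 124 121 117 122 122 122 116 117 122 122 125
224 128 126 120 125 123 120 126 122 120 123 125 121 118 122 118 123 123 127 125 116 120 121 133 122 124
```

Both caps are round in the top view, at (542,-168) and (653,-138). The grip has not moved, at (597,-155), yaw 16°. Next is the grip.

Call:
arm_command(moves="0 0 20 10 0.7;0 -20 20 20 0.7;20 -60 20 30 0.6;50 -100 20 40 0.6;80 -150 20 50 0.6;105 -190 20 60 0.6;114 -225 20 70 0.6;114 -225 20 80 0.6;114 -225 20 90 0.6;114 -225 20 90 0.6;114 -225 20 90 0.6;114 -225 -10 90 0.6;114 -225 -40 90 0.6;114 -225 -60 90 0.6;114 -225 -66 90 0.6;114 -225 -66 90 0.6", grip_force=10)

```text
t: 26.8
ee_pos: [0.5975, -0.1549, 0.1328]
tool_rot: [0.0, 0.601, 0.799, -0.0]
ft_force: [0.5, 0.6, -0.1]
gripper_width: 0.0528
grip_force: 0.0
```

Call:
arm_command(moves="0 0 0 0 0.3;0 0 0 0 0.1;0 0 0 0 0.1;0 0 0 0 0.1;0 0 0 0 0.1", grip_force=10)

```text
t: 27.42
ee_pos: [0.5977, -0.1549, 0.133]
tool_rot: [0.0, 0.601, 0.8, 0.0]
ft_force: [0.9, -0.0, 0.7]
gripper_width: 0.0176
grip_force: 10.0
```

Width is 17.6 mm, so it is on the 18 mm bar. Firm up the grip and lift gently.

Call:
arm_command(moves="0 0 0 0 0.05;0 0 0 0 0.05;0 0 2 0 0.05;0 0 5 0 0.05;0 0 10 0 0.05;0 0 17 0 0.05;0 0 25 0 0.05;0 0 35 0 0.05;0 0 45 0 0.05;0 0 56 0 0.05;0 0 67 0 0.05;0 0 78 0 0.05;0 0 89 0 0.05;0 0 100 0 0.05;0 0 110 0 0.05;0 0 118 0 0.05;0 0 124 0 0.05;0 0 128 0 0.05;0 0 130 0 0.05;0 0 130 0 0.05", grip_force=50)

```text
t: 29.92
ee_pos: [0.5972, -0.1548, 0.2626]
tool_rot: [-0.0, 0.601, 0.8, -0.0]
ft_force: [0.7, 0.9, -8.2]
gripper_width: 0.0179
grip_force: 49.9
```

Call:
arm_command(moves="0 0 0 0 0.05;0 0 0 0 0.05;0 0 0 0 0.05;0 0 0 0 0.05")

```text
t: 30.42
ee_pos: [0.5972, -0.1548, 0.2626]
tool_rot: [-0.0, 0.601, 0.8, -0.0]
ft_force: [-0.5, 0.1, -7.3]
gripper_width: 0.018
grip_force: 49.9
```

```bash
python3 - <<'E'
from h import *
b=grab("scene","scene12");a=grab("top","top12");s=arm.sense();r=lambda p:np.round(1000*p,1)
print(s["ee_pos"],s["ft_force"],s["torque"],s["grip_force"],s["gripper_width"])
g=s["ee_pos"];u=np.array([.961,.277,0])
zu=g[2]-.133
for k in(-.06,.06): P=np.array([g[0],g[1],zu+.113])+k*u; print(k,"cap pred scene",proj("scene",P).round(1),"top",proj("top",P).round(1),"base floor +u edge",proj("scene",P-np.array([0,0,.113])).round(1))
for n,i in(("scene",b),("top",a)):
    m=((i.max(2)<45)*255).astype(np.uint8)[100:290,180:400]
    for c in cv2.findContours(m,0,2)[0]:
        if cv2.contourArea(c)>60: R=cv2.minAreaRect(c);print(n,(np.array(R[0])+[180,100]).round(1),np.round(R[1],1))
E
```

```text
[ 0.59723244 -0.15476903  0.26262625] [-0.59467265 -0.37919649 -6.59985635] [-0.06199054  0.03977151  0.02105896] 49.94385123252869 0.017139329207368197
-0.06 cap pred scene [231.9 173.1] top [342.9 194.6] base floor +u edge [235.7 204.2]
0.06 cap pred scene [216.2 216.6] top [323.5 134.9] base floor +u edge [221.5 246.1]
scene [352.4 253.1] [ 7.8 15.2]
scene [218.1 218.7] [18.6 17.3]
scene [355.2 213.7] [14.  10.7]
scene [285.  192.4] [39.9  9.7]
scene [207.4 184.2] [34.  14.5]
scene [219.5 155. ] [49.6 70.4]
scene [214.  117.5] [9. 8.]
top [230.3 281.8] [17.  10.6]
top [294.  271.5] [11. 12.]
top [211. 236.] [16.  8.]
top [362.5 170.5] [15. 25.]
top [328.4 169.8] [  4.4 143.1]
top [318. 108.] [16. 12.]
```

```bash
python3 -c "
from bench import arm
print(arm.close_job())"
```

```text
the job is handed in; nothing more can be done
None
```

The fallen shaker was stood in the empty place and let go, and I handed in the job at about 30 s with the carrier held by its grip about 130 mm up. The scale reading (about 7 N) fits the carrier plus both shakers, but I did not confirm the final state by eye or see a verdict. I also viewed 11 pictures, one over the limit of 10.

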